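Put three mixed-up electrical units back in their own stock trays

TASK

The round junction box, the square socket and the long breaker are lying in one another's trays. Using the empty cardboard pad as a parking place on the way, put each unit in the middle of the tray that has its own shape (round in round, square in square, the breaker lying along the long tray), all upright, let go and flat on the tray floor. Set things down rather than dropping them, and leave the red bin, the screwdriver and the tape where they are.

Things in the scene. Friction and masses are not known exactly. Their poses are not given: they have to be found in the camera images.
- round_box: Round surface junction box, pale grey plastic cylinder, 58 mm in diameter, 46 mm high, dark seam 10 mm below the top, four small screws on its flat top; about 0.15 kg. Origin: centre of its underside; z up.
- socket: Square surface-mounted power socket lying on its back, cream plastic, 58 x 58 mm, 46 mm high, a thin grey ring with two contact holes on its flat top; about 0.14 kg. Origin: centre of its underside; x and y along its sides, z up.
- breaker: Three-pole circuit breaker lying on its back, cream plastic, 90 mm long (its x), 54 mm wide (its y): a 45 mm high body, and over the middle 45 mm of its length a nose of the full 54 mm width rising to 65 mm, with three black toggles on it up to 68.5 mm; about 0.36 kg. Origin: centre of its underside; z up.
- round_tray: Round shallow tray, dark grey plastic, fixed to the bench: outer diameter 130 mm, walls 3 mm thick and 12 mm high, floor 4 mm thick. The home of the round junction box. Origin: centre of its underside, on the bench.
- square_tray: Square shallow tray, dark grey plastic, fixed: outside 112 x 112 mm, walls 4 mm thick and 12 mm high, floor 4 mm thick. The home of the square socket. Origin: centre of its underside; x and y along its sides.
- long_tray: Long shallow tray, dark grey plastic, fixed: outside 158 mm (its x) by 84 mm (its y), walls 4 mm thick and 12 mm high, floor 4 mm thick. The home of the breaker. Origin: centre of its underside.
- spare_pad: Flat square of brown cardboard, 125 x 125 mm, 4 mm thick, fixed to the bench, empty at the start: the free spot. Origin: centre of its underside; x and y along its sides.
- parts_bin: Bystander: open red plastic parts bin, 75 x 75 mm, 45 mm high, loose. Origin: centre of its underside.
- screwdriver: Bystander: screwdriver lying on the bench, 170 mm long along its x, 26 mm high at its red handle, loose. Origin: under its middle, on the bench.
- tape_roll: Bystander: black roll of tape lying flat, 68 mm in diameter, 19 mm high, loose. Origin: centre of its underside.
There are look-alikes about, which are no part of the job. Leave any green or turquoise look-alike of the socket alone.

How it is judged:
By the outcome, as a careful person would: the job done as asked, in the order asked, and still so for the second after the job is handed in, with the robot touching nothing.
It also fails if it takes over 102 s, if anything falls off the work surface, if the arm or the gripper's body presses on something with over 40 N, if the wrist force passes 120 N, or if a joint passes its speed limit or range.

ROBOT

A 6-joint arm with a two-finger parallel gripper is mounted at the origin on the work surface. World frame = base frame: x ahead of the robot, y to its left, z up, the work surface at z = 0. Lengths are in m, angles in rad, forces in N, time in s.
With the tool pointing down it reaches from about 0.275 to 0.75 m from the base axis. Payload 10.2 kg.
Tool frame: the origin (TCP) lies midway between the tips of the shut fingers; the grasp point (between the pads) lies 19 mm behind it (env.hold_point_z is the distance from the TCP to the grasp point, in m); x points along the fingers, z is the direction in which the jaws open and shut, and the axes are right-handed (so a half turn about x gives the same grasp; the last joint's range is limited). The gripper opens to 85 mm and grips with 20 to 120 N. Pads are 22 mm wide; open, the fingers measure 114 mm over their backs; the gripper's body (76 mm by 85 mm) begins 54 mm behind the grasp point. The pads swing forward as they close: fully open they stand 13 mm farther back than shut.
Start: joints at [0.983, 0.313, 1.498, -0, 1.331, -0.223], TCP at [0.187, 0.49, 0.231] pointing down, gripper open.
Joint ranges: [-2.94, 2.94], [-0.97, 2.17], [0.19, 2.56], [-1.23, 4.37], [0.02, 3.11], [-2.88, 2.88]. Speed limits (rad/s): [2.39, 2.39, 3.01, 3.14, 3.14, 3.14].

INTERFACE

Orientations are given as a unit quaternion [x, y, z, w].
In Python, from bench import env, kinematics, monitor, eyes, job gives the robot as it stands. The module is installed in compiled form; this text tells all that it offers. Calls block until the motion is done:
- env.reach(position, orientation): joint-space move of the TCP to a pose.
- env.movel(position, velocity=0.15, frame=None, guard=None): straight line of the TCP; frame=None keeps the orientation; velocity is the mean speed in m/s. With guard (N) it stops when the force on the tool has changed by that much, and returns True; else False.
- env.set_joints(angles): joint-space move.
- env.release() and env.close_gripper(effort=None): open the fingers fully, or close them until they stop; effort is the grip in N (None keeps the last).
- env.hold(seconds).
- kinematics.ik(position, orientation): joint angles nearest the present ones, or None.
- monitor.sense(): the state.
- eyes.grab_frame(name): name is "side" or "top" or "wrist"; returns a dict with "frame" (400x640x3 uint8, red, green, blue), "mtx" (3x3 intrinsics, pixels), "view" (4x4, takes a point from world to camera coordinates). Camera axes: x right, y down, z forward; pixel columns grow to the right and rows downward; lengths in m; the calibration is good to about 2 mm. The wrist camera is an equidistant fisheye: a pixel r from the principal point sees the ray r / f radians off the axis. A picture is of the moment at which its call begins. There is no depth.
A pose or a line that the arm cannot do raises env.MotionError and nothing moves.
- job.hand_in(): hands the job in, once; it reports no verdict.
The state is a dict: "clock": time; "joints": joint angles; "qvel": joint speeds; "joint_efforts": joint torques, N m; "position": TCP position; "ee_rot": TCP orientation; "contact_force": force on the tool from outside, world axes, zero at the start; "ft_torque": the same for the moment, N m; "finger_gap": opening from 0.0 (shut) to 1.0 (fully open).
Only numpy, scipy, OpenCV 4.12 (cv2) and the standard library are available. Lean on these libraries where they do the work, as an engineer would, in place of code of your own. Each camera call takes 0.05 s, during which the arm holds its last target. There are 200 camera calls.

## Working session

There is one attempt and no reset: what is moved stays moved. The work goes in short steps, each a Python script; the robot and the scene stay as the last script left them, time stands still between calls to the robot, and variables do not carry over. Pictures are saved under pics/ and viewed, about 12 in all and at most 16, crops included, and the job is handed in when it is done.

```bash
mkdir -p pics
python3 - <<'E'
from bench import env, kinematics, monitor, eyes, job
import cv2, numpy as np, pickle
d={}
for n in("top","side"):
    f=eyes.grab_frame(n); d[n]=f; cv2.imwrite(f"pics/{n}0.png",f["frame"][:,:,::-1]); print(n,f["mtx"].round(1).tolist(),np.array(f["view"]).round(4).tolist())
pickle.dump(d,open("d0.pkl","wb")); s=monitor.sense(); print(s["clock"],s["ee_rot"],s["contact_force"],s["finger_gap"],env.hold_point_z)
E
```

```text
top [[430.5, 0.0, 320.4], [0.0, 430.5, 196.0], [0.0, 0.0, 1.0]] [[-0.0154, -0.9997, -0.0195, -0.0137], [-0.9934, 0.0176, -0.1132, 0.5803], [0.1135, 0.0177, -0.9934, 0.9797], [0.0, 0.0, 0.0, 1.0]]
side [[506.4, 0.0, 329.0], [0.0, 506.4, 200.1], [0.0, 0.0, 1.0]] [[-0.9627, -0.2696, -0.0224, 0.5338], [-0.166, 0.6542, -0.7379, 0.123], [0.2135, -0.7066, -0.6746, 0.9508], [0.0, 0.0, 0.0, 1.0]]
0.1 [-0.40119158  0.58276275  0.40086319  0.58201512] [-0.80401597 -0.50030079 -0.0724793 ] 0.9999104926549923 0.0187
```

View pics/top0.png

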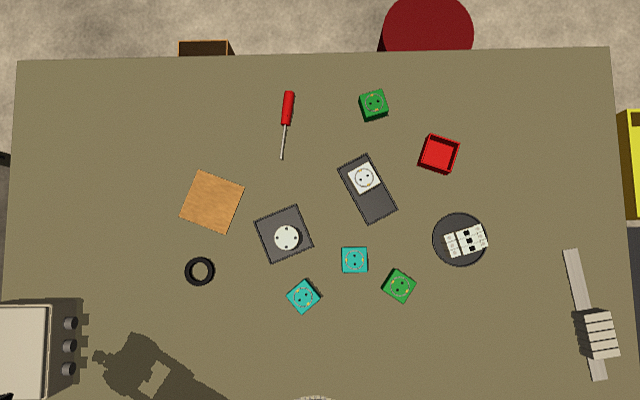

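View pics/side0.png

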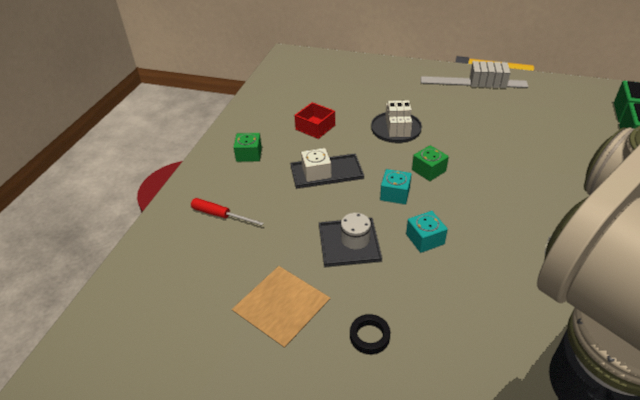

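The top view shows the round box in the square tray at (287,237), the socket in the long tray at (365,178) and the breaker in the round tray at (466,240). The pad is at (212,202).

Look-alikes of the socket are turquoise at (355,260) and (303,296) and green at (374,104), (399,286). A grey rail with units sits at (597,330). I choose the cream and pale ones in the dark trays.

```bash
cat > vis.py <<'E'
import cv2, numpy as np
from scipy.optimize import least_squares
def ray(f,uv,z):
    "pixels (N,2) -> world xy on plane z"
    V=np.array(f["view"]);R=V[:3,:3];c=-R.T@V[:3,3]
    uv=np.asarray(uv,float).reshape(-1,2)
    d=np.c_[uv,np.ones(len(uv))]@np.linalg.inv(f["mtx"]).T@R
    return (c+d*((z-c[2])/d[:,2])[:,None])[:,:2]
def blobs(mask,amin):
    cs,_=cv2.findContours(mask.astype(np.uint8),cv2.RETR_EXTERNAL,cv2.CHAIN_APPROX_NONE)
    return [c.reshape(-1,2) for c in cs if cv2.contourArea(c)>amin]
def rect(p):
    (c,(w,h),a)=cv2.minAreaRect((p*1000).astype(np.float32))
    if w<h: w,h,a=h,w,a+90
    return np.array(c)/1000,(round(w,1),round(h,1)),(a+90)%180-90   # angle of long side, deg
def circ(p,r=None):
    f=(lambda q:np.hypot(*(p-q[:2]).T)-(r or q[2]))
    return least_squares(f,[*p.mean(0),.05],loss="soft_l1",f_scale=.001).x
E
python3 - <<'E'
import pickle,cv2,numpy as np
from vis import *
d=pickle.load(open("d0.pkl","rb"));f=d["top"];im=f["frame"];hsv=cv2.cvtColor(im,cv2.COLOR_RGB2HSV)
V=np.array(f["view"]);print("cam",-V[:3,:3].T@V[:3,3])
S,Vv=hsv[...,1],hsv[...,2]
print([hsv[y,x].tolist() for x,y in((212,202),(265,218),(350,168),(445,230),(200,300),(281,228),(360,170),(355,260),(287,245))])
roi=np.zeros(S.shape,bool);roi[80:310,170:520]=1
for nm,m,z,a in(("dark",(Vv<85)&(S<90)&roi,.006,300),("pale",(Vv>150)&(S<70)&roi,.027,150),("card",(hsv[...,0]<18)&(S>90)&(Vv>120)&roi,.004,900),("green",(hsv[...,0]>45)&(hsv[...,0]<100)&(S>110)&roi,.023,200),("red",((hsv[...,0]<8)|(hsv[...,0]>172))&(S>150)&roi,.02,100)):
    for c in blobs(m,a):
        p=ray(f,c,z);h=p[cv2.convexHull(c,returnPoints=False)[:,0]] if nm!="x" else p
        print(nm,c.mean(0).round(),"rect",*[np.round(x,4) for x in rect(p)],"circ",circ(p).round(4))
for nm,x0,y0,x1,y1,k in(("top",245,145,500,275,3),):
    cv2.imwrite("pics/crop0.png",cv2.resize(im[y0:y1,x0:x1,::-1],None,fx=k,fy=k,interpolation=cv2.INTER_CUBIC))
E
```

```text
cam [ 0.46515422 -0.04117738  1.03860776]
[[16, 152, 186], [19, 31, 65], [20, 35, 88], [17, 30, 76], [22, 79, 136], [36, 23, 226], [22, 205, 218], [85, 170, 187], [34, 19, 199]]
dark [202. 271.] rect [0.4086 0.2678] [74.4 65.8] 89.2162 circ [0.4087 0.269  0.0341]
dark [460. 240.] rect [ 0.4738 -0.3512] [130.2 125.1] 89.0318 circ [ 0.4746 -0.3511  0.0625]
dark [283. 233.] rect [0.4943 0.0677] [114.2 112.4] -68.1459 circ [0.4938 0.0683 0.0616]
dark [366. 187.] rect [ 0.599  -0.1355] [158.6  85.6] 27.158 circ [ 0.6056 -0.1332  0.0562]
pale [452. 245.] rect [ 0.4609 -0.327 ] [54.9 23.5] 17.2746 circ [ 0.4609 -0.327   0.0215]
pale [286. 237.] rect [0.4848 0.0588] [57.3 56.3] 33.1506 circ [0.4846 0.0592 0.0279]
pale [472. 239.] rect [ 0.4742 -0.3732] [62.4 57.1] -72.6862 circ [ 0.4745 -0.3734  0.0322]
pale [363. 177.] rect [ 0.6235 -0.1262] [58.9 58.5] 28.956 circ [ 0.6237 -0.1263  0.0319]
card [211. 201.] rect [0.5754 0.2426] [126.2 124.9] -22.1335 circ [0.5755 0.2433 0.0679]
card [440. 152.] rect [ 0.6858 -0.3163] [78.9 77.6] -20.2551 circ [ 0.686  -0.3163  0.0428]
green [303. 295.] rect [0.3487 0.0208] [62. 59.] -50.5848 circ [0.3505 0.0213 0.0321]
green [398. 285.] rect [ 0.3705 -0.1994] [64.5 58.3] 55.3668 circ [ 0.3706 -0.1995  0.0336]
green [354. 259.] rect [ 0.4308 -0.0991] [60.2 57.7] 89.1835 circ [ 0.4316 -0.0986  0.0318]
green [373. 105.] rect [ 0.8016 -0.1539] [69.  65.3] 15.9063 circ [ 0.8012 -0.1539  0.0359]
red [438. 154.] rect [ 0.6786 -0.3068] [87.  82.7] -20.2527 circ [ 0.6787 -0.3069  0.0459]
red [287. 108.] rect [0.8008 0.0548] [88.3 25.3] -7.2465 circ [0.799  0.0555 0.0286]
```

View pics/crop0.png

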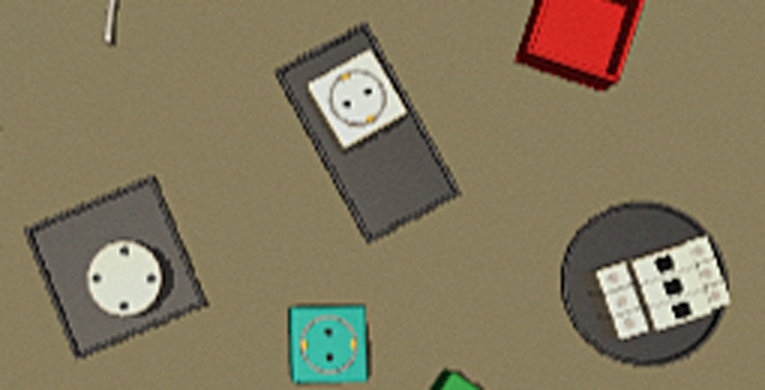

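Counting 3 pictures so far: the crop confirms round box, cream socket and breaker in the dark trays, and the blob sizes match the nominal ones. Moving the round box to the pad first.

```bash
cat > mv.py <<'E'
from bench import env, kinematics, monitor, eyes, job
import numpy as np, cv2
from scipy.spatial.transform import Rotation as Ro
HI=0.15
def quat(a):
    x=np.array([0,0,-1.]);z=np.array([np.cos(a),np.sin(a),0]);return Ro.from_matrix(np.c_[x,np.cross(z,x),z]).as_quat()
def goto(xy,degs,z=HI):
    "joint move to z above xy with the jaw axis at the cheapest of degs; returns it"
    q0=np.array(monitor.sense()["joints"]);best=None
    for d in degs:
        for k in(0,180):
            q=kinematics.ik([*xy,z],quat(np.radians(d+k)))
            if q is not None and kinematics.ik([*xy,.012],quat(np.radians(d+k))) is not None:
                c=np.abs(np.array(q)-q0).max()
                if best is None or c<best[0]: best=(c,d+k)
    assert best,"unreachable"
    env.reach([*xy,z],quat(np.radians(best[1])));return best[1]
def st(tag):
    s=monitor.sense();print(tag,"t%.1f"%s["clock"],"pos",np.round(s["position"],4),"F",np.round(s["contact_force"],1),"gap %.3f"%s["finger_gap"])
def pick(xy,degs,z,effort):
    d=goto(xy,degs);env.movel([*xy,z+.03],.15);h=env.movel([*xy,z],.06,guard=15);st(f"down hit={h} jaw{d:.0f}")
    env.close_gripper(effort);st("closed");env.movel([*xy,HI],.12);st("lifted");return d
def place(xy,degs,z):
    d=goto(xy,degs);env.movel([*xy,z+.015],.15);env.hold(.2)
    h=env.movel([*xy,z-.003],.02,guard=4);st(f"set hit={h} jaw{d:.0f}")
    env.release();st("open");p=monitor.sense()["position"];env.movel([*xy,HI],.15);return d
def shot(n,tag):
    f=eyes.grab_frame(n);cv2.imwrite(f"pics/{tag}.png",f["frame"][:,:,::-1]);return f
E
python3 - <<'E'
from mv import *
pick((.4848,.059),(22,112),.012,30)
shot("side","s1");shot("wrist","w1")
E
```

```text
down hit=False jaw22 t3.5 pos [0.4849 0.059  0.012 ] F [-0.3  0.  -0.6] gap 1.000
closed t3.9 pos [0.485  0.059  0.0124] F [-2.   0.2  6.5] gap 0.670
lifted t5.2 pos [0.4845 0.059  0.1493] F [-0.4 -0.5 -0.7] gap 0.674
```

View pics/s1.png

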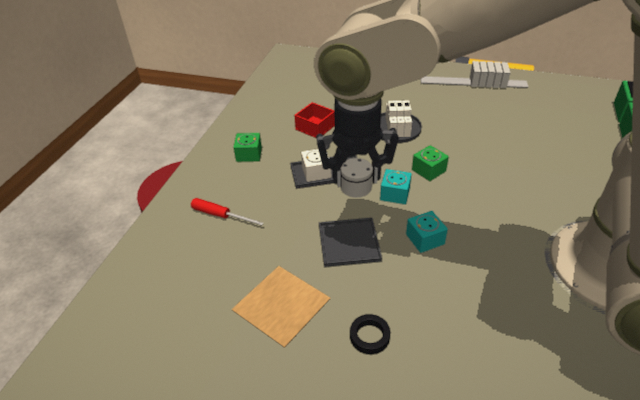

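The side view shows the box held upright at (356,175), and the square tray is empty. Placing it on the pad.

Run:
```python
from mv import *; from vis import *
place((.5754,.2426),(22,112,67),.012)
import pickle
env.movel([.45,.35,.2],.3)
f=shot("top","t2");pickle.dump(f,open("t2.pkl","wb"));st("end")
im=f["frame"];hsv=cv2.cvtColor(im,cv2.COLOR_RGB2HSV);S,V=hsv[...,1],hsv[...,2]
for m,z in(((V<85)&(S<90),.006),((V>150)&(S<70),.027)):
  m[:80]=0;m[310:]=0;m[:,520:]=0;m[:,:170]=0
  for c in blobs(m,150):
    p=ray(f,c,z);print(c.mean(0).round(),"rect",*[np.round(x,4) for x in rect(p)],"circ",circ(p).round(4))
```

```text
set hit=True jaw22 t8.0 pos [0.5752 0.2426 0.0125] F [-2.3 -0.8  5.5] gap 0.673
open t8.4 pos [0.5747 0.2424 0.0116] F [ 0.2 -0.1  0.1] gap 1.004
end t10.3 pos [0.4508 0.3489 0.199 ] F [-0.1  0.1 -0.9] gap 0.999
[203. 269.] rect [0.4122 0.2642] [260.6 137.8] 23.9678 circ [0.4134 0.2567 0.0934]
[456. 241.] rect [ 0.4736 -0.3462] [128.3 122.2] 11.8458 circ [ 0.4745 -0.3498  0.0618]
[283. 234.] rect [0.4943 0.0677] [114.2 112.4] -68.1459 circ [0.4941 0.0684 0.0614]
[366. 186.] rect [ 0.599  -0.1355] [158.6  85.6] 27.158 circ [ 0.603  -0.1369  0.0592]
[452. 245.] rect [ 0.4612 -0.3269] [55.6 23.5] 17.2746 circ [ 0.4608 -0.3271  0.0215]
[472. 239.] rect [ 0.4742 -0.3732] [62.4 57.1] -72.6862 circ [ 0.4744 -0.3733  0.0323]
[207. 199.] rect [0.5778 0.2469] [55.  54.9] 45.0384 circ [0.5777 0.247  0.0277]
[363. 177.] rect [ 0.6235 -0.1262] [58.9 58.5] 28.956 circ [ 0.6237 -0.1262  0.0318]
```

View pics/t2.png

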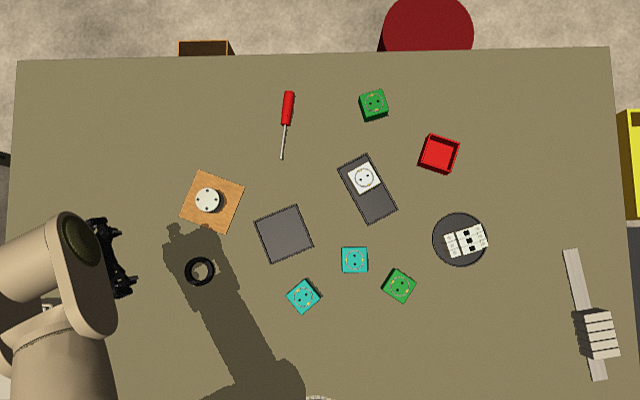

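The box sits on the pad at (208,200) and the square tray is now clear. Next the socket goes to the square tray, then the breaker.

Run:
```python
from mv import *; from vis import *
pick((.6235,-.1262),(29,119),.012,30)
place((.4943,.0677),(21.9,111.9),.012)
goto((.4714,-.3592),(17.3,),.2)
f=shot("top","t3");shot("side","s3");st("end");shot("wrist","w3")
im=f["frame"];hsv=cv2.cvtColor(im,cv2.COLOR_RGB2HSV);S,V=hsv[...,1],hsv[...,2]
for m,z in(((V<85)&(S<90),.006),((V>150)&(S<70),.027)):
  m[:80]=0;m[310:]=0;m[:,420:]=0;m[:,:225]=0
  for c in blobs(m,150):
    p=ray(f,c,z);print(c.mean(0).round(),"rect",*[np.round(x,4) for x in rect(p)])
a,b=[cv2.imread(f"pics/{n}.png") for n in("s3","w3")]
cv2.imwrite("pics/c3.png",np.vstack([cv2.resize(a[60:360,180:580],(480,360)),cv2.resize(b,(480,240))]) if 0 else np.hstack([a[60:360,180:580],cv2.resize(b,(400,250))[0:250] if 0 else b[50:350,120:520]]))
```

```text
down hit=False jaw299 t13.6 pos [ 0.6236 -0.1262  0.012 ] F [-0.7  0.3 -0.2] gap 0.997
closed t14.0 pos [ 0.6238 -0.1263  0.0125] F [-1.3 -0.2  2.9] gap 0.675
lifted t15.3 pos [ 0.6232 -0.1261  0.1491] F [ 0.4 -0.3 -0.6] gap 0.674
set hit=True jaw292 t18.1 pos [0.4941 0.0678 0.0124] F [-1.4  0.6  5.8] gap 0.677
open t18.5 pos [0.4937 0.0678 0.012 ] F [-0.9  0.1  0.2] gap 1.001
end t21.2 pos [ 0.4719 -0.3582  0.2   ] F [-0.8  0.3  0.5] gap 1.002
[342. 295.] rect [ 0.3551 -0.0697] [173.3  78.5] 89.2763
[283. 233.] rect [0.4942 0.0678] [113.9 112.4] -68.1459
[369. 187.] rect [ 0.599  -0.1355] [158.6  85.6] 27.158
[281. 234.] rect [0.4923 0.0697] [59.2 57.8] 21.7274
```

View pics/c3.png

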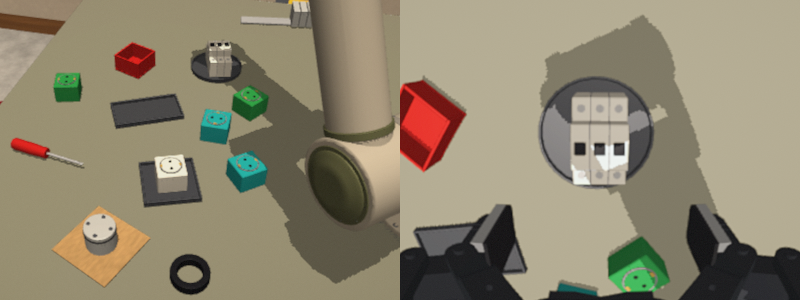

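The socket is seated in the middle of the square tray, and its yaw matches the tray's. In the wrist view the breaker at (599,137) lies squarely between the jaws. Taking the breaker to the long tray.

Run:
```python
from mv import *; from vis import *
pick((.4714,-.3592),(17.3,),.018,50)
place((.599,-.1355),(117.2,),.018)
goto((.5754,.2426),(22,112,67),.2)
f=shot("top","t4");s=shot("side","s4");st("end")
im=f["frame"];hsv=cv2.cvtColor(im,cv2.COLOR_RGB2HSV);S,V=hsv[...,1],hsv[...,2]
for m,z in(((V<85)&(S<90),.006),((V>150)&(S<70),.027)):
  m[:80]=0;m[310:]=0;m[:,520:]=0;m[:,300:]|=False;m[:,:300]=0
  for c in blobs(m,150):
    p=ray(f,c,z);print(c.mean(0).round(),"rect",*[np.round(x,4) for x in rect(p)],"circ",circ(p).round(4))
cv2.imwrite("pics/c4.png",np.hstack([cv2.resize(im[130:280,320:500,::-1],None,fx=2.2,fy=2.2,interpolation=2),cv2.resize(s["frame"][80:230,270:450,::-1],None,fx=2.2,fy=2.2,interpolation=2)]))
```

```text
down hit=False jaw197 t23.1 pos [ 0.4715 -0.3593  0.018 ] F [ 0.2  0.2 -0.4] gap 0.996
closed t23.5 pos [ 0.4718 -0.3595  0.0186] F [0.9 0.7 5.1] gap 0.628
lifted t24.7 pos [ 0.4711 -0.3589  0.1491] F [ 0.5 -0.7 -4.5] gap 0.627
set hit=True jaw297 t27.7 pos [ 0.5989 -0.1355  0.0186] F [-1.   0.7  4.2] gap 0.626
open t28.2 pos [ 0.5981 -0.1351  0.0175] F [0.5 0.3 0.9] gap 1.003
end t30.7 pos [0.5758 0.2415 0.1997] F [-0.7 -0.3 -0.2] gap 1.001
[453. 240.] rect [ 0.4738 -0.35  ] [128.  125.1] 89.0318 circ [ 0.4745 -0.3514  0.0627]
[366. 188.] rect [ 0.599  -0.1355] [158.6  85.6] 27.158 circ [ 0.5944 -0.1417  0.067 ]
[370. 189.] rect [ 0.5962 -0.1419] [92.4 58.3] 26.8662 circ [ 0.5956 -0.1397  0.0428]
```

View pics/c4.png

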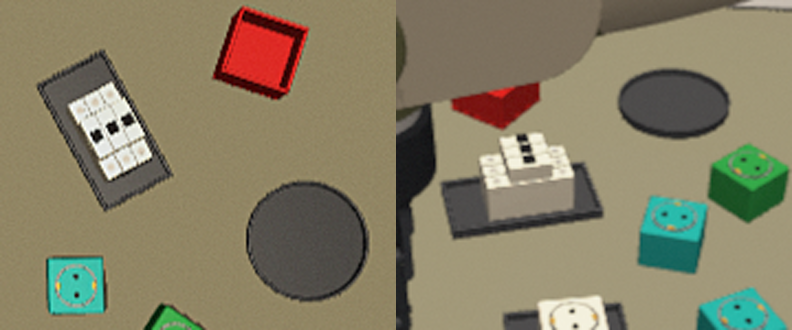

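The breaker lies along the long tray, about 5 mm low along its length and about 3 mm across. I'll correct that after the round box goes home; the round tray is clear at crop position (307,241).

Run:
```python
from mv import *; from vis import *
pick((.5765,.2445),(22,112,67),.012,30)
place((.4742,-.351),(22,112,67,157),.012)
# nudge the breaker: regrip where it is, shift along / across the tray
a=np.radians(27.2);u=np.array([np.cos(a),np.sin(a)]);v=np.array([-u[1],u[0]]);t=np.array([.599,-.1355])
pick(t,(117.2,),.018,50)
place(t+.0054*u+.002*v,(117.2,),.018)
env.movel([.4,.25,.25],.3);st("end")
f=shot("top","t5");s=shot("side","s5")
im=f["frame"];hsv=cv2.cvtColor(im,cv2.COLOR_RGB2HSV);S,V=hsv[...,1],hsv[...,2]
for m,z in(((V<85)&(S<90),.006),((V>150)&(S<70),.027)):
  m[:80]=0;m[310:]=0;m[:,520:]=0;m[:,:225]=0
  for c in blobs(m,150):
    p=ray(f,c,z);print(c.mean(0).round(),"rect",*[np.round(x,4) for x in rect(p)],"circ",circ(p).round(4))
```

```text
down hit=False jaw292 t32.6 pos [0.5766 0.2445 0.012 ] F [0.5 1.4 0.8] gap 1.002
closed t32.9 pos [0.5769 0.2445 0.0127] F [ 0.  -1.7  4.7] gap 0.670
lifted t34.2 pos [0.5761 0.2444 0.1491] F [-0.  -0.9 -2.1] gap 0.669
set hit=True jaw202 t38.3 pos [ 0.4741 -0.3509  0.0126] F [-0.9  0.7  6.2] gap 0.674
open t38.7 pos [ 0.4737 -0.3504  0.0119] F [-0.5 -0.1  0.5] gap 0.997
down hit=False jaw297 t42.3 pos [ 0.5991 -0.1355  0.018 ] F [0.2 0.4 0.6] gap 1.004
closed t42.7 pos [ 0.5993 -0.1355  0.0185] F [-1.   0.8  4.1] gap 0.628
lifted t44.0 pos [ 0.5986 -0.1353  0.1491] F [ 0.2  0.1 -4.5] gap 0.630
set hit=True jaw297 t46.1 pos [ 0.6028 -0.1313  0.0185] F [-0.6  0.8  4.5] gap 0.627
open t46.5 pos [ 0.6019 -0.1308  0.0173] F [ 0.4 -0.9  0.4] gap 1.002
end t49.1 pos [0.4003 0.2493 0.2497] F [ 0.2 -0.1 -0.1] gap 1.004
[248. 284.] rect [0.3926 0.1452] [150.9 122.7] 0.5577 circ [0.3846 0.149  0.0701]
[458. 239.] rect [ 0.4738 -0.3511] [130.1 125.1] 89.0319 circ [ 0.4744 -0.3502  0.0635]
[283. 234.] rect [0.4943 0.0677] [114.2 112.4] -68.1459 circ [0.4941 0.0678 0.0617]
[368. 187.] rect [ 0.599  -0.1355] [158.6  85.6] 27.158 circ [ 0.5978 -0.1263  0.0702]
[464. 240.] rect [ 0.4732 -0.3553] [56.1 55. ] 42.9838 circ [ 0.4728 -0.3555  0.0278]
[281. 234.] rect [0.4923 0.0697] [59.2 57.8] 21.7274 circ [0.4922 0.0697 0.0318]
[368. 187.] rect [ 0.5999 -0.1376] [92.4 58.2] 26.879 circ [ 0.5991 -0.1362  0.0432]
```

View pics/t5.png

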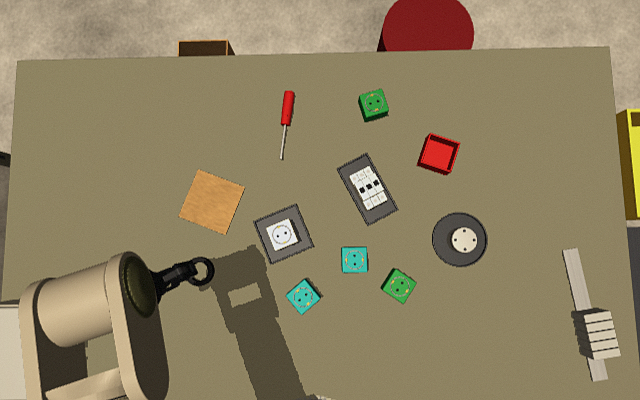

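View pics/s5.png

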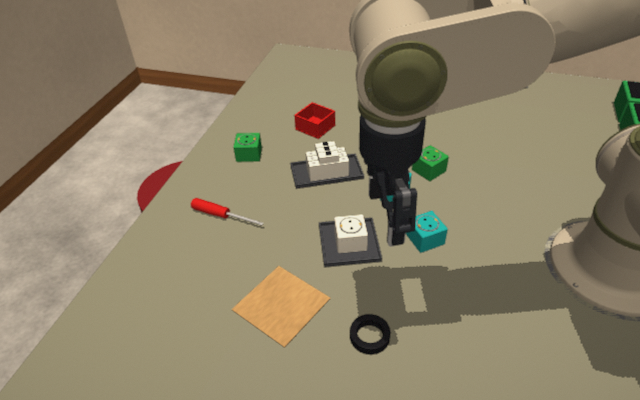

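The top view shows the breaker at (368,187), the socket at (281,234) and the round box at (464,240), each in its own tray. The bin, screwdriver, tape and look-alikes are where they were.

```bash
python3 -c "
from mv import *
job.hand_in()"
```

```text
the job is handed in; nothing more can be done
```

I parked the round box on the cardboard pad, moved the socket to the square tray and the breaker to the long tray. The round box then went to the round tray. I regripped the breaker once because it sat about 5 mm off along the tray. The clock read about 49 s at the last check, and I handed the job in straight after.

Every set-down stopped on light contact of about 4–6 N before I let go. Distances from each tray's middle, from the last top picture:

| Unit | Distance from tray middle | Angle off the tray |
|---|---|---|
| Breaker | about 2 mm | under 1° |
| Socket | about 3 mm | under 1° |
| Round box | about 4 mm | not applicable (round) |

- **Round box:** about 2 mm of its reading is probably the mask missing its shaded side; the gripper was at the tray middle to within 1 mm when it let go.
- **Not cross-checked:** the side view shows the breaker and socket upright, but the arm hid the round box there. Its final place and uprightness rest on the top view and the gripper readings.
- **Bystanders:** the red bin, screwdriver, tape and look-alikes look unmoved by eye. I did not measure them again.

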